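# Gauge the gap of a plate clamp

## Task

Swing the hasp of the plate clamp off its catch until it stands about square to the gap and the mouth between the two plates is clear. Then draw the taper gauge out of its holder and slide its blade straight down between the plates until it drags snugly and the sprung plate has just given way, by about one and a half millimetres, without forcing it; finish while still holding the gauge by its handle at that depth. Leave the petri dish, the weighing bottle and the crucible where they stand.

Things in the scene. Friction and masses are not known exactly. Their poses are not given: they have to be found in the camera images.
- clamp: Bare metal plate clamp fixed to the worktop. Base 156 x 100 x 8 mm, origin at the centre of its underside, z up. Two upright steel plates, 80 mm long along x, face one another across a narrow gap that runs along x, centred on y = 0 within 2 mm. Their carriage floats 5 mm either way along y with under 1 N and so centres on a blade. Catch post at x = +66 mm, 106 mm high; hasp's pivot post at x = -62 mm.
- throat (a point): Middle of the gap's length on the clamp's y = 0, at the throat where the narrow gap begins, 86 mm above the worktop; axes as the clamp's. Above it the plates' lips flare out at 45 degrees, 6 mm high, to a mouth about 15 mm wide, top at 92 mm. Below it 72 mm of free depth.
- set_plate (a joint): Setting of the plate on the -y side, in m, 0 to 0.003, stiff: it stays as found. Gap at rest = 3.2 mm + this value.
- sprung_plate (a joint): How far the spring-loaded plate on the +y side has given way, in m: 0 at rest, at most 0.006. It takes 1 N to start and 3 N more per mm. Once it has given way 1.5 mm, sliding the blade on down takes about 4 to 7 N, depending on friction.
- hasp (a joint): Hasp angle, rad. A flat dark bar 14 mm wide, 4 mm thick, 126 mm from pivot to end, 95 to 99 mm above the worktop, swings level about the pivot post. 0 to 0.15: it lies along the clamp's +x over the gap, its end under the catch, barring the mouth. Grows anticlockwise seen from above, towards the clamp's +y; stop at 1.9. Light friction, stays where left.
- hasp_knob (a point): Grip point on the hasp's upright round black knob, 12 mm in diameter, 34 mm tall; the point lies on its axis 121 mm above the worktop, the knob's top at 133 mm, the bar's top at 99 mm. 87 mm from the pivot axis.
- hasp_pivot (a point): Point on the hasp's vertical pivot axis, at the same height as the knob's grip point.
- gauge_stand: White holder block 50 x 41 mm, 88 mm high, on a 70 x 60 mm metal foot, fixed to the worktop, with one slot from above in which the gauge stands. Origin at the centre of its underside.
- gauge: Taper gauge, about 90 g, upright in the holder, blade down. Origin: centre of the blade tip, z up. Steel blade 20 mm wide (x), 80 mm long, 2 mm thick (y) at the tip and 1 mm thicker each 10 mm up, symmetrical. Above it a collar 30 x 26 x 4 mm, then a grey handle 34 (x) by 14 mm (y), z = 84 to 126 mm. Goes into the gap with its x along the clamp's x, either way round. Lift 85 mm to leave the holder.
- gauge_grip (a point): Middle of the gauge's handle, 107 mm above the blade tip; axes as the gauge's; grip across y (14 mm).
- petri_1: Petri dish, 61 mm wide, 13 mm high; bystander.
- weighing_bottle: Small lidded glass weighing bottle, 41 mm wide, 52 mm high; bystander.
- crucible: Lidded white porcelain crucible, 43 mm wide, 46 mm high; bystander.

How it is judged (in metres and radians):
On the way, in this order (a step that is already met when the one before it is completed fails the run):
1. the hasp is swung off the catch, clear of the mouth (past 1.2 rad) (value of joint hasp above 1.2 rad), for 0.2 s.
2. the gauge is drawn out of its holder and held in the fingers, tip above 92 mm (height (world z) of gauge above 0.092 m and contact force between the fingers and gauge above 1 N), for 0.2 s.
At the end, for the whole second after the job is handed in: Gauge upright (0.12 rad) and still, tip 10 mm or more below the throat and within 28 mm of the gap's middle, bearing on the plates with over 1 N; sprung plate given way 0.7 to 2.2 mm; fingers gripping the gauge with over 2 N; hasp past 1.2 rad (value of joint sprung_plate between 0.0007 and 0.0022 m and contact force between gauge and clamp above 1 N and contact force between the fingers and gauge above 2 N and z of gauge in the frame of clamp below 0.076 m and x of gauge in the frame of clamp between -0.028 and 0.028 m and y of gauge in the frame of clamp between -0.012 and 0.012 m and angle between gauge's own z axis and vertical below 0.12 rad and linear speed of gauge below 0.01 m/s and value of joint hasp above 1.2 rad); the arm keeps its last pose, push and grip.
It fails at once if the blade is forced: the sprung plate gives way by more than 4 mm (value of joint sprung_plate above 0.004 m).
It fails at once if petri dish is moved by more than 30 mm (distance of petri_1 from where it was at the start of the episode above 0.03 m).
It fails at once if weighing bottle is moved by more than 30 mm (distance of weighing_bottle from where it was at the start of the episode above 0.03 m).
It fails at once if crucible is moved by more than 30 mm (distance of crucible from where it was at the start of the episode above 0.03 m).
It also fails if it takes over 64 s, if anything falls off the work surface, if the arm or the gripper's body presses on something with over 40 N, if the wrist force passes 120 N, or if a joint passes its speed limit or range.

## Robot

A 6-joint arm with a two-finger parallel gripper is mounted at the origin on a cart in front of the work surface, level with it; the furniture and walls round the work are solid. World frame = base frame: x ahead of the robot, y to its left, z up, the work surface at z = 0. Lengths are in mm, angles in rad, forces in N, time in s.
With the tool pointing down it reaches from about 350 to 950 mm from the base axis. Payload 17.4 kg.
Tool frame: the origin (TCP) lies at the very end of the fingers, on their centre line; the grasp point (between the pads) lies 19 mm behind it; z points along the fingers, y is the line along which they close (so a half turn about z gives the same grasp; the last joint's range is limited). The gripper opens to 93 mm and grips with 3 to 60 N. Pads are 15 mm wide; open, the fingers measure 128 mm over their backs; the gripper's body (75 mm by 188 mm) begins 65 mm behind the grasp point.
Start: joints at [1.191, 0.116, 1.442, -0, 1.584, -0.038], TCP at [226.257, 635.956, 218.646] pointing down, gripper open.
Joint ranges: [-2.83, 2.83], [-0.83, 2.19], [0.07, 2.5], [-1.14, 4.28], [0.01, 3], [-2.97, 2.97]. Speed limits (rad/s): [1.89, 1.89, 2.22, 3.14, 3.14, 3.14].

## Interface

Orientations are given as a rotation vector (axis times angle).
In Python, from bench import readout, optics, env gives the robot as it stands.
- The arm moves only by the tool carry_out, never from a script. Its argument "series" is a list of rows, each an object with "fingers": the opening, from -1 (shut) to 1 (fully open); "dp": the shift along the tool's x, y, z scaled (see below), a list of three; "spin": the turn about the tool's z scaled (see below). In form: [{"fingers": fingers, "dp": [x, y, z], "spin": spin}, ...]. A call has 1 to 5 rows; each row shifts and turns the commanded pose from where the row before left it, along the tool's axes as they then stand; what a row does not reach is not made up. The controller multiplies each number of a shift by 20 mm and each number of a turn by 5 degrees. A row lasts 1/10 s, in which the tool goes at most 50 mm and 8.59 degrees, less where a joint would pass 70% of its speed; a pose out of reach is approached as far as the arm can. A call with a number of a shift or a turn outside -1 to 1 is refused whole. A call with a gripper value outside its range is refused whole. The fingers move at their own pace and stop on an object; the grip force is fixed at half the most. Time passes only in rows, so rows that do not move let the fingers close. It gives the time, the measured TCP pose, the force, the opening and the grip force at its end, in the units of the state.
- readout.read_state(): the state, without advancing time (a new reading comes with each control period).
- optics.read_camera(name): name is "scene" or "top" or "wrist"; returns the picture (420x560x3 uint8, blue, green, red); there is no depth.
- optics.get_calibration(name): a dict with "fovy" (degrees; the focal length in pixels is half the picture's height over the tangent of half this angle, whatever the lens; pixels are square), "cx", "cy" (the principal point, pixels), "R" (3x3) and "t" (3): a world point X has camera coordinates R X + t. Camera axes: x right, y down, z forward; pixel columns grow to the right and rows downward; lengths in mm; the calibration is good to about 2 mm. A picture is of the moment at which its call begins: read the wrist's pose just before it. get_calibration takes no time and is no camera call; for the wrist camera it gives the pose at the moment of the call.
- env.close_job(): hands the job in; it is judged then, once.
The state is a dict: "clock": time; "qpos": joint angles; "joint_velocities": joint speeds; "joint_efforts": joint torques, N m; "eef_pos": TCP position; "eef_rot": TCP orientation; "ft_force": force on the tool from outside, world axes, zero at the start; "torque": the same for the moment, N m; "finger_gap": finger opening in mm; "gripper_force": force on a finger pad.
Only numpy, scipy, OpenCV 4.12 (cv2) and the standard library are available. Lean on these libraries where they do the work, as an engineer would, in place of code of your own. Each camera call takes 0.05 s, during which the arm holds its last target. There are 200 camera calls.

## Working session

There is one attempt and no reset: what is moved stays moved. The work goes in short steps, Python scripts to look and compute and a tool call to move; the robot and the scene stay as the last step left them, time stands still between calls to the robot, and variables do not carry over. Pictures are saved under pics/ and viewed, at most 10 in all, crops included, and the job is handed in when it is done.

Besides the shell and the picture viewer there is one more tool, called after "Request:" by a JSON object that holds its "fn" and its "kwargs". carry_out: Moves the arm, as the interface text tells. Its arguments: {"type":"object","properties":{"series":{"type":"array","items":{"type":"object","properties":{"fingers":{"type":"number"},"dp":{"type":"array","items":{"type":"number","minimum":-1,"maximum":1}},"spin":{"type":"number","minimum":-1,"maximum":1}}}}},"required":["series"]}

```bash
mkdir -p pics
python3 - <<'E'
from bench import readout, optics
import cv2
for n in ["scene","top"]:
    im=optics.read_camera(n); cv2.imwrite(f"pics/{n}0.png",im)
    c=optics.get_calibration(n); print(n,c)
print(readout.read_state())
E
```

```text
scene {'fovy': 54.5732414630357, 'cx': 280.2790970658231, 'cy': 210.12321826329315, 'R': array([[ 0.56510329, -0.82500182, -0.00550187],
       [-0.5689538 , -0.38487088, -0.72675029],
       [ 0.5974528 ,  0.41381929, -0.68687972]]), 't': array([-305.57362687,  343.62413979,  624.50419316])}
top {'fovy': 42.46506594817857, 'cx': 278.4556808397128, 'cy': 203.75445562332374, 'R': array([[ 0.01701702, -0.99981066, -0.00943752],
       [-0.98469623, -0.0151209 , -0.17362227],
       [ 0.17344669,  0.01224762, -0.9847671 ]]), 't': array([ -10.27636144,  524.93492551, 1169.37646359])}
{'clock': 0.1, 'qpos': array([ 1.19121385e+00,  1.16422999e-01,  1.44216990e+00, -5.72780626e-06,
        1.58398986e+00, -3.78172233e-02]), 'joint_velocities': array([-5.91468647e-04, -1.07669606e-03, -5.86076881e-04,  9.58974606e-04,
       -4.99435743e-04,  5.22099640e-05]), 'joint_efforts': array([ 7.69740836e-04, -7.22886014e+01, -6.23871088e+01,  7.80827855e-02,
        2.27159407e-02, -1.31402594e-04]), 'eef_pos': array([226.18418271, 635.7941743 , 218.00686638]), 'eef_rot': array([-5.34200817e-01, -3.09563853e+00,  1.52326755e-03]), 'ft_force': array([-0.33546154,  0.13674994, -0.50447285]), 'torque': array([ 0.00542471, -0.0065911 ,  0.05004674]), 'gripper_force': 0.0, 'finger_gap': 93.01584164381147}
```

View pics/top0.png

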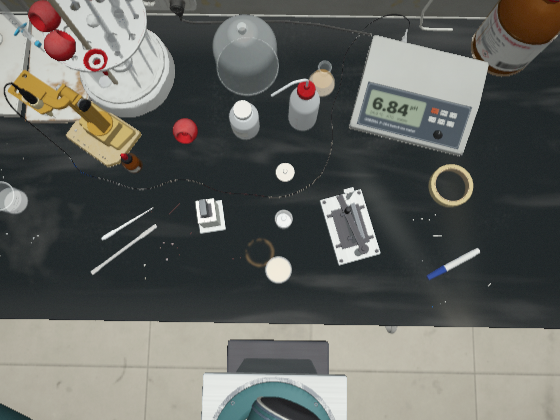

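View pics/scene0.png

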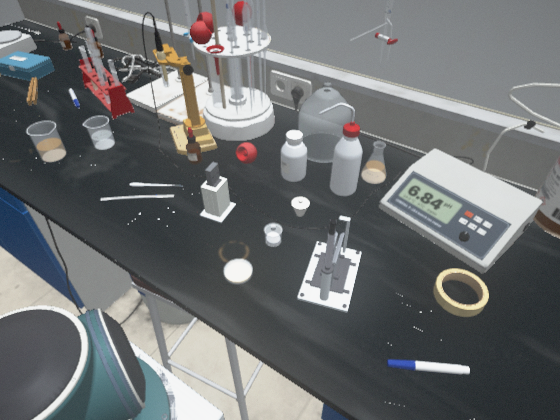

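The top view shows the clamp at about (350,226) with its hasp bar on it, the holder with gauge at (210,213), and the petri dish, bottle and crucible at about (278,270), (283,219) and (285,172). I'll zoom in next.

Run:
```python
import cv2,numpy as np
t=cv2.imread("pics/top0.png");s=cv2.imread("pics/scene0.png")
def c(i,x,y,w,h,W=400,H=300): return cv2.resize(i[y:y+h,x:x+w],(W,H),interpolation=cv2.INTER_CUBIC)
a=np.hstack([c(t,300,180,100,75+15)[:,:],c(t,180,180,60,45)])
a=np.hstack([c(t,290,180,120,90),c(t,180,195,60,45)])
b=np.hstack([c(s,270,210,128,96),c(s,180,155,80,60)])
b=np.hstack([c(s,270,215,128,96),c(s,180,160,80,60)])
cv2.imwrite("pics/z1.png",np.vstack([a,b]))
```

```text
(no output)
```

View pics/z1.png

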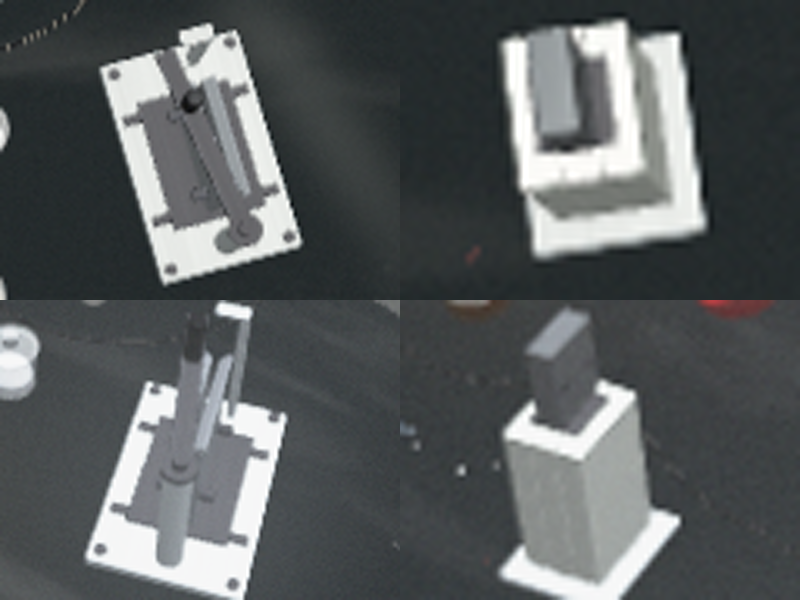

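```bash
cat > h.py <<'E'
import numpy as np
from bench import readout, optics
from scipy.spatial.transform import Rotation as Ro
def foc(c): return 210/np.tan(np.radians(c["fovy"])/2)
def ray(c,u,v,z):
    f=foc(c); d=c["R"].T@np.array([(u-c["cx"])/f,(v-c["cy"])/f,1]); o=-c["R"].T@c["t"]
    return o+d*(z-o[2])/d[2]
def proj(c,X):
    p=c["R"]@np.array(X,float)+c["t"]; f=foc(c); return p[:2]/p[2]*f+[c["cx"],c["cy"]]
E
python3 - <<'E'
from h import *
np.set_printoptions(precision=1,suppress=True)
c=optics.get_calibration("top")
q=lambda u,v,z:ray(c,290+u*.3,180+v*.3,z)
P=[q(*p,8) for p in [(101,68),(240,32),(300,242),(165,284)]]
for p in P:print(p)
for i in range(4):print(np.linalg.norm(P[i]-P[i-1]))
cen=sum(P)/4; d=P[0]-P[3]+P[1]-P[2]; print("clamp",cen,np.arctan2(d[1],d[0]))
print("knob",q(190,101,133),"pivot",q(240,228,99),"end",q(170,55,99))
r=lambda u,v,z:ray(c,180+u*.15,195+v*.15,z)
F=[r(*p,8) for p in [(280,33),(307,230),(135,258)]]
B=[r(*p,88) for p in [(102,40),(228,20),(240,178),(122,190)]]
H=[r(*p,134) for p in [(130,30),(177,27),(180,137),(140,140)]]
for S in F,B,H:
    print(np.array(S)); print([np.linalg.norm(S[i]-S[i-1]) for i in range(1,len(S))])
print("stand",(F[0]+F[2])/2,sum(B)/4,"handle",sum(H)/4)
print(readout.read_state()["eef_pos"])
w=optics.get_calibration("wrist");print(w)
s=readout.read_state();R=Ro.from_rotvec(s["eef_rot"]).as_matrix();print(R)
print("cam in tool",R.T@(-w["R"].T@w["t"]-s["eef_pos"]))
print("cam axes in tool",w["R"]@R)
E
```

```text
[541.1 -98.3   8. ]
[ 568.1 -195.1    8. ]
[ 422.2 -234.6    8. ]
[ 392.1 -142.4    8. ]
155.36630260210455
100.55849720180115
151.15378818805928
97.05867463968406
clamp [ 480.9 -167.6    8. ] 0.2764022622113556
knob [ 498.1 -145.5  133. ] pivot [ 422.5 -180.7   99. ] end [ 533.6 -136.7   99. ]
[[538.7 130.1   8. ]
 [469.7 118.3   8. ]
 [459.  177.4   8. ]]
[np.float64(69.99291598589623), np.float64(60.021599171766574)]
[[520.9 178.6  88. ]
 [528.2 137.7  88. ]
 [476.2 131.9  88. ]
 [471.7 170.   88. ]]
[np.float64(41.52938626001784), np.float64(52.29964965841105), np.float64(38.36421626783812)]
[[516.  162.2 134. ]
 [517.2 147.5 134. ]
 [482.4 145.1 134. ]
 [481.2 157.6 134. ]]
[np.float64(14.751490021958396), np.float64(34.90641412473924), np.float64(12.493159449461674)]
stand [498.8 153.7   8. ] [499.2 154.5  88. ] handle [499.2 153.1 134. ]
[226.2 635.8 218. ]
{'fovy': 68.91442889834696, 'cx': 277.3185005443149, 'cy': 212.5863779737411, 'R': array([[ 0.3,  0.9, -0. ],
       [ 0.9, -0.3,  0.3],
       [ 0.3, -0.1, -1. ]]), 't': array([-675.2,  -31.4,  389.5])}
[[-0.9  0.3 -0. ]
 [ 0.3  0.9 -0. ]
 [ 0.  -0.  -1. ]]
cam in tool [  76.2    0.4 -164.9]
cam axes in tool [[-0.   1.  -0. ]
 [-1.  -0.  -0.3]
 [-0.3  0.   1. ]]
```

```bash
cat >> h.py <<'E'
import json
def yaw(s):
    R=Ro.from_rotvec(s["eef_rot"]).as_matrix(); return np.degrees(np.arctan2(R[1,1],R[0,1])) # tool-y heading
def plan(s,target,yawt,n,fing=1):
    """rows from state to target TCP, tool-y heading yawt (deg), n rows"""
    p=np.array(s["eef_pos"]); y=yaw(s); dy=(yawt-y+540)%360-180
    if abs(dy+360-0)<0: pass
    rows=[]
    for i in range(n):
        k=n-i; d=(np.array(target)-p)/k; sp=round(-((yawt-y+540)%360-180)/k/5,2)
        a=np.radians(y); ty=np.array([np.cos(a),np.sin(a),0]); tx=np.array([-ty[1],ty[0],0])
        dp=[round(float(d@tx)/20,2),round(float(d@ty)/20,2),round(float(-d[2])/20,2)]
        rows.append({"fingers":fing,"dp":dp,"spin":sp})
        p=p+20*(dp[0]*tx+dp[1]*ty)-[0,0,20*dp[2]]; y-=5*sp
    for j in range(0,n,5): print(json.dumps(rows[j:j+5]))
E
python3 -c "
from h import *
s=readout.read_state();print(yaw(s));plan(s,[499,153,222],-84,32)"
```

```text
70.41829017061245
[{"fingers": 1, "dp": [-0.65, -0.57, -0.01], "spin": 0.97}, {"fingers": 1, "dp": [-0.7, -0.51, -0.01], "spin": 0.96}, {"fingers": 1, "dp": [-0.74, -0.45, -0.01], "spin": 0.97}, {"fingers": 1, "dp": [-0.78, -0.39, -0.01], "spin": 0.96}, {"fingers": 1, "dp": [-0.81, -0.32, -0.01], "spin": 0.97}]
[{"fingers": 1, "dp": [-0.83, -0.25, -0.01], "spin": 0.96}, {"fingers": 1, "dp": [-0.85, -0.18, -0.01], "spin": 0.97}, {"fingers": 1, "dp": [-0.86, -0.11, -0.01], "spin": 0.96}, {"fingers": 1, "dp": [-0.87, -0.04, -0.0], "spin": 0.97}, {"fingers": 1, "dp": [-0.86, 0.04, -0.01], "spin": 0.96}]
[{"fingers": 1, "dp": [-0.86, 0.11, -0.0], "spin": 0.97}, {"fingers": 1, "dp": [-0.85, 0.18, -0.01], "spin": 0.96}, {"fingers": 1, "dp": [-0.83, 0.25, -0.0], "spin": 0.97}, {"fingers": 1, "dp": [-0.8, 0.32, -0.01], "spin": 0.96}, {"fingers": 1, "dp": [-0.77, 0.39, -0.0], "spin": 0.97}]
[{"fingers": 1, "dp": [-0.74, 0.45, -0.01], "spin": 0.96}, {"fingers": 1, "dp": [-0.7, 0.51, -0.0], "spin": 0.97}, {"fingers": 1, "dp": [-0.65, 0.57, -0.01], "spin": 0.96}, {"fingers": 1, "dp": [-0.6, 0.62, -0.0], "spin": 0.97}, {"fingers": 1, "dp": [-0.55, 0.67, -0.01], "spin": 0.96}]
[{"fingers": 1, "dp": [-0.49, 0.72, -0.0], "spin": 0.97}, {"fingers": 1, "dp": [-0.43, 0.75, -0.01], "spin": 0.96}, {"fingers": 1, "dp": [-0.36, 0.79, -0.0], "spin": 0.97}, {"fingers": 1, "dp": [-0.29, 0.81, -0.01], "spin": 0.96}, {"fingers": 1, "dp": [-0.23, 0.84, -0.0], "spin": 0.97}]
[{"fingers": 1, "dp": [-0.15, 0.85, -0.01], "spin": 0.96}, {"fingers": 1, "dp": [-0.08, 0.86, -0.0], "spin": 0.97}, {"fingers": 1, "dp": [-0.01, 0.87, -0.01], "spin": 0.96}, {"fingers": 1, "dp": [0.06, 0.86, -0.0], "spin": 0.97}, {"fingers": 1, "dp": [0.14, 0.86, -0.01], "spin": 0.96}]
[{"fingers": 1, "dp": [0.21, 0.84, -0.0], "spin": 0.97}, {"fingers": 1, "dp": [0.27, 0.82, -0.01], "spin": 0.96}]
```

Request:
{"fn": "carry_out", "kwargs": {"series": [{"fingers": 1, "dp": [-0.65, -0.55, 0], "spin": 0.97}, {"fingers": 1, "dp": [-0.7, -0.5, 0], "spin": 0.97}, {"fingers": 1, "dp": [-0.75, -0.45, 0], "spin": 0.97}, {"fingers": 1, "dp": [-0.8, -0.4, 0], "spin": 0.97}, {"fingers": 1, "dp": [-0.8, -0.3, 0], "spin": 0.97}]}}

```text
clock: 0.6
eef_pos: [269.7, 560.0, 218.2]
eef_rot: [-1.178, -2.912, 0.001]
ft_force: [-0.1, 0.5, -0.5]
finger_gap: 93.2
gripper_force: 0.0
```

Request:
{"fn": "carry_out", "kwargs": {"series": [{"fingers": 1, "dp": [-0.85, -0.25, 0], "spin": 0.97}, {"fingers": 1, "dp": [-0.85, -0.2, 0], "spin": 0.97}, {"fingers": 1, "dp": [-0.85, -0.1, 0], "spin": 0.97}, {"fingers": 1, "dp": [-0.85, -0.05, 0], "spin": 0.97}, {"fingers": 1, "dp": [-0.85, 0.05, 0], "spin": 0.97}]}}

```text
clock: 1.1
eef_pos: [311.8, 484.7, 218.3]
eef_rot: [-1.763, -2.6, 0.001]
ft_force: [0.5, 0.6, 0.3]
finger_gap: 92.7
gripper_force: 0.0
```

Request:
{"fn": "carry_out", "kwargs": {"series": [{"fingers": 1, "dp": [-0.85, 0.1, 0], "spin": 0.97}, {"fingers": 1, "dp": [-0.85, 0.2, 0], "spin": 0.97}, {"fingers": 1, "dp": [-0.85, 0.25, 0], "spin": 0.97}, {"fingers": 1, "dp": [-0.8, 0.3, 0], "spin": 0.97}, {"fingers": 1, "dp": [-0.75, 0.4, 0], "spin": 0.97}]}}

```text
clock: 1.6
eef_pos: [354.0, 409.3, 218.4]
eef_rot: [2.27, 2.172, -0.001]
ft_force: [0.5, 0.3, 0.3]
finger_gap: 93.1
gripper_force: 0.0
```

Request:
{"fn": "carry_out", "kwargs": {"series": [{"fingers": 1, "dp": [-0.75, 0.45, 0], "spin": 0.97}, {"fingers": 1, "dp": [-0.7, 0.5, 0], "spin": 0.97}, {"fingers": 1, "dp": [-0.65, 0.55, 0], "spin": 0.97}, {"fingers": 1, "dp": [-0.6, 0.6, 0], "spin": 0.97}, {"fingers": 1, "dp": [-0.55, 0.65, 0], "spin": 0.97}]}}

```text
clock: 2.1
eef_pos: [394.6, 333.9, 218.3]
eef_rot: [2.675, 1.647, -0.001]
ft_force: [-0.3, 1.5, -0.0]
finger_gap: 93.1
gripper_force: 0.0
```

Request:
{"fn": "carry_out", "kwargs": {"series": [{"fingers": 1, "dp": [-0.5, 0.7, 0], "spin": 0.97}, {"fingers": 1, "dp": [-0.45, 0.75, 0], "spin": 0.97}, {"fingers": 1, "dp": [-0.35, 0.8, 0], "spin": 0.97}, {"fingers": 1, "dp": [-0.3, 0.8, 0], "spin": 0.97}, {"fingers": 1, "dp": [-0.25, 0.85, 0], "spin": 0.97}]}}

```text
clock: 2.6
eef_pos: [435.8, 257.3, 218.4]
eef_rot: [2.962, 1.048, -0.001]
ft_force: [0.2, -0.2, -0.6]
finger_gap: 93.6
gripper_force: 0.0
```

Request:
{"fn": "carry_out", "kwargs": {"series": [{"fingers": 1, "dp": [-0.15, 0.85, 0], "spin": 0.97}, {"fingers": 1, "dp": [-0.1, 0.85, 0], "spin": 0.97}, {"fingers": 1, "dp": [0, 0.85, 0], "spin": 0.97}, {"fingers": 1, "dp": [0.05, 0.85, 0], "spin": 0.97}, {"fingers": 1, "dp": [0.15, 0.85, 0], "spin": 0.97}]}}

```text
clock: 3.1
eef_pos: [477.0, 182.2, 218.4]
eef_rot: [3.116, 0.402, -0.001]
ft_force: [0.5, 1.1, 0.3]
finger_gap: 92.8
gripper_force: 0.0
```

Request:
{"fn": "carry_out", "kwargs": {"series": [{"fingers": 1, "dp": [0.2, 0.85, 0], "spin": 0.97}, {"fingers": 1, "dp": [0.3, 0.8, 0], "spin": 0.97}, {"fingers": 1, "dp": [0, 0, 0], "spin": 0}, {"fingers": 1, "dp": [0, 0, 0], "spin": 0}]}}

```text
clock: 3.5
eef_pos: [493.7, 152.8, 218.4]
eef_rot: [-3.138, -0.145, 0.001]
ft_force: [0.3, 0.0, -0.1]
finger_gap: 93.2
gripper_force: 0.0
```

Run:
```python
from h import *
import cv2
s=readout.read_state();w=optics.get_calibration("wrist")
cv2.imwrite("pics/w1.png",optics.read_camera("wrist"))
import pickle;pickle.dump(w,open("w1.pkl","wb"))
print(s["clock"],s["eef_pos"],yaw(s),s["qpos"])
```

```text
3.5 [493.69468934 152.84579325 218.41395027] -84.71005471648805 [ 2.50782899e-01 -2.32665791e-01  1.77568804e+00  1.59003493e-04
  1.59905151e+00  1.72925670e+00]
```

View pics/w1.png

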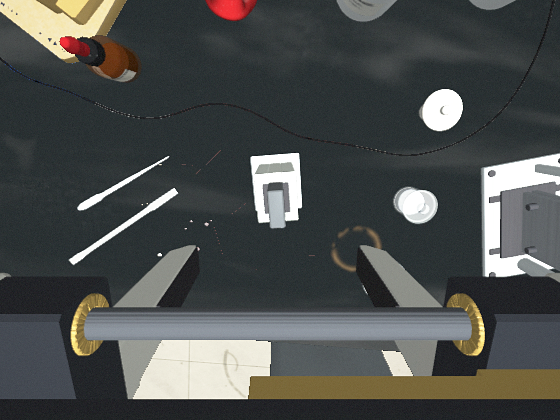

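The wrist view shows the holder with the gauge at about (276,205), the bottle at (415,205), the crucible at (442,110) and the edge of the clamp at right.

Run:
```python
import cv2
t=cv2.imread("pics/w1.png")[140:240,220:330]
cv2.imwrite("pics/z2.png",cv2.resize(t,None,fx=6,fy=6,interpolation=cv2.INTER_CUBIC))
```

```text
(no output)
```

View pics/z2.png

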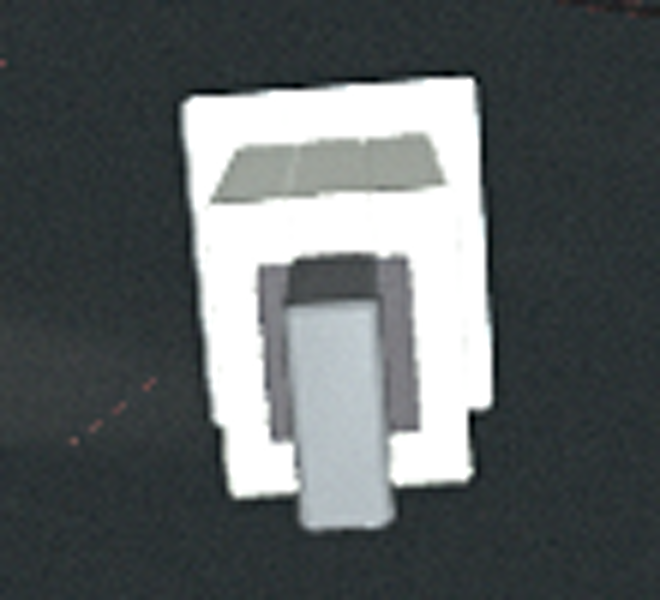

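Run:
```python
from h import *
import pickle
w=pickle.load(open("w1.pkl","rb"))
np.set_printoptions(precision=1,suppress=True)
def show(n,pts,z):
    P=np.array([ray(w,220+u/6,140+v/6,z) for u,v in pts]); print(n,P.mean(0),[round(float(np.linalg.norm(P[i]-P[i-1])),1) for i in range(len(P))]); 
    d=P[0]-P[3]+P[1]-P[2];print(np.degrees(np.arctan2(d[1],d[0])))
show("handle",[(285,303),(379,299),(394,528),(300,531)],134)
show("collar",[(258,266),(410,257),(419,432),(272,442)],92)
show("foot",[(183,100),(472,77),(491,408),(215,425)],8)
show("block",[(210,203),(446,183),(471,480),(232,498)],88)
```

```text
handle [501.3 154.8 134. ] [33.3, 13.0, 33.4, 13.5]
8.862866032199708
collar [501.1 154.8  92. ] [29.5, 24.4, 29.2, 24.3]
8.892312044320159
foot [501.3 154.9   8. ] [68.3, 58.5, 69.2, 58.6]
9.65062294211601
block [501.2 154.8  88. ] [50.0, 38.2, 50.2, 40.4]
9.67072603672227
```

```bash
python3 -c "
from h import *
s=readout.read_state();plan(s,[485,-155,235],-70,16)"
```

```text
[{"fingers": 1, "dp": [-0.12, 0.96, -0.05], "spin": -0.18}, {"fingers": 1, "dp": [-0.13, 0.95, -0.05], "spin": -0.18}, {"fingers": 1, "dp": [-0.15, 0.95, -0.05], "spin": -0.18}, {"fingers": 1, "dp": [-0.16, 0.95, -0.05], "spin": -0.18}, {"fingers": 1, "dp": [-0.18, 0.95, -0.05], "spin": -0.18}]
[{"fingers": 1, "dp": [-0.19, 0.94, -0.05], "spin": -0.19}, {"fingers": 1, "dp": [-0.21, 0.94, -0.05], "spin": -0.18}, {"fingers": 1, "dp": [-0.22, 0.94, -0.05], "spin": -0.19}, {"fingers": 1, "dp": [-0.24, 0.93, -0.05], "spin": -0.18}, {"fingers": 1, "dp": [-0.25, 0.93, -0.05], "spin": -0.19}]
[{"fingers": 1, "dp": [-0.26, 0.93, -0.05], "spin": -0.18}, {"fingers": 1, "dp": [-0.28, 0.92, -0.06], "spin": -0.19}, {"fingers": 1, "dp": [-0.29, 0.92, -0.05], "spin": -0.18}, {"fingers": 1, "dp": [-0.31, 0.91, -0.06], "spin": -0.19}, {"fingers": 1, "dp": [-0.33, 0.91, -0.05], "spin": -0.18}]
[{"fingers": 1, "dp": [-0.34, 0.9, -0.06], "spin": -0.19}]
```

Request:
{"fn": "carry_out", "kwargs": {"series": [{"fingers": 1, "dp": [-0.12, 0.96, -0.05], "spin": -0.18}, {"fingers": 1, "dp": [-0.13, 0.95, -0.05], "spin": -0.18}, {"fingers": 1, "dp": [-0.15, 0.95, -0.05], "spin": -0.18}, {"fingers": 1, "dp": [-0.16, 0.95, -0.05], "spin": -0.18}, {"fingers": 1, "dp": [-0.18, 0.95, -0.05], "spin": -0.18}]}}

```text
clock: 4.05
eef_pos: [490.4, 56.6, 223.7]
eef_rot: [-3.13, -0.271, -0.0]
ft_force: [-0.3, 0.4, 0.1]
finger_gap: 93.1
gripper_force: 0.0
```

Request:
{"fn": "carry_out", "kwargs": {"series": [{"fingers": 1, "dp": [-0.19, 0.94, -0.05], "spin": -0.19}, {"fingers": 1, "dp": [-0.21, 0.94, -0.05], "spin": -0.18}, {"fingers": 1, "dp": [-0.22, 0.94, -0.05], "spin": -0.19}, {"fingers": 1, "dp": [-0.24, 0.93, -0.05], "spin": -0.18}, {"fingers": 1, "dp": [-0.25, 0.93, -0.05], "spin": -0.19}]}}

```text
clock: 4.55
eef_pos: [487.6, -39.6, 228.7]
eef_rot: [-3.116, -0.398, -0.0]
ft_force: [-0.1, 0.1, 0.4]
finger_gap: 92.7
gripper_force: 0.0
```

Request:
{"fn": "carry_out", "kwargs": {"series": [{"fingers": 1, "dp": [-0.26, 0.93, -0.05], "spin": -0.18}, {"fingers": 1, "dp": [-0.28, 0.92, -0.06], "spin": -0.19}, {"fingers": 1, "dp": [-0.29, 0.92, -0.05], "spin": -0.18}, {"fingers": 1, "dp": [-0.31, 0.91, -0.06], "spin": -0.19}, {"fingers": 1, "dp": [-0.33, 0.91, -0.05], "spin": -0.18}]}}

```text
clock: 5.05
eef_pos: [485.2, -136.0, 234.1]
eef_rot: [-3.098, -0.523, -0.0]
ft_force: [0.2, 0.7, -0.6]
finger_gap: 92.9
gripper_force: 0.0
```

Request:
{"fn": "carry_out", "kwargs": {"series": [{"fingers": 1, "dp": [-0.34, 0.9, -0.06], "spin": -0.19}, {"fingers": 1, "dp": [0, 0, 0], "spin": 0}, {"fingers": 1, "dp": [0, 0, 0], "spin": 0}]}}

```text
clock: 5.35
eef_pos: [484.7, -154.6, 235.2]
eef_rot: [-3.094, -0.544, 0.0]
ft_force: [0.3, -0.3, 0.0]
finger_gap: 92.8
gripper_force: 0.0
```

Run:
```python
from h import *
import cv2,pickle
s=readout.read_state();w=optics.get_calibration("wrist")
im=optics.read_camera("wrist");cv2.imwrite("pics/w2.png",im)
pickle.dump(w,open("w2.pkl","wb"))
print(s["clock"],s["eef_pos"],yaw(s))
k=proj(w,[481,-168,50]);print(k)
x0,y0=int(k[0])-80,max(0,int(k[1])-70);print(x0,y0)
cv2.imwrite("pics/z3.png",cv2.resize(im[y0:y0+120,x0:x0+160],None,fx=5,fy=5,interpolation=cv2.INTER_CUBIC))
```

```text
5.35 [ 484.65969371 -154.63478448  235.16726136] -70.06035667294822
[287.48827433 200.11470849]
207 130
```

View pics/z3.png

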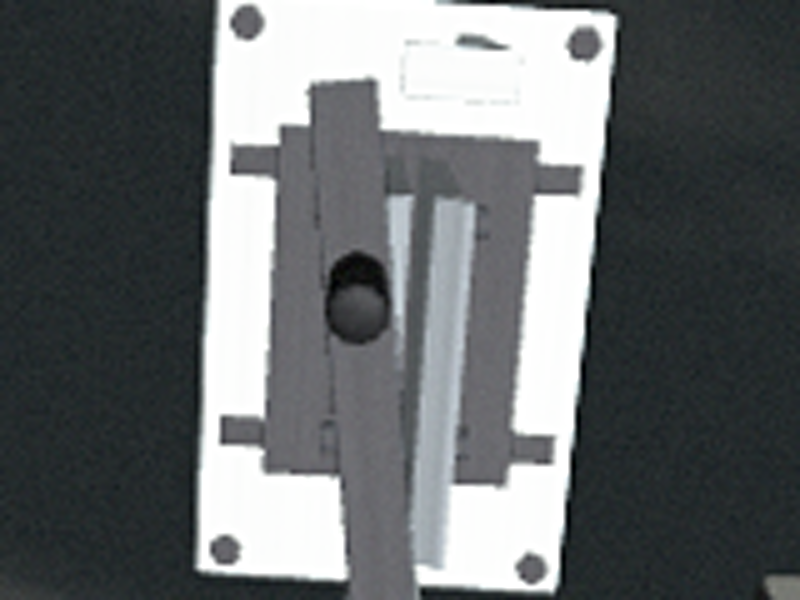

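Run:
```python
from h import *
import pickle
w=pickle.load(open("w2.pkl","rb"))
np.set_printoptions(precision=1,suppress=True)
g=lambda u,v,z: ray(w,207+u/5,130+v/5,z)
def show(n,pts,z):
    P=np.array([g(u,v,z) for u,v in pts]); print(n,P.mean(0),[round(float(np.linalg.norm(P[i]-P[i-1])),1) for i in range(len(P))])
    d=P[0]-P[3]+P[1]-P[2];a=np.arctan2(d[1],d[0]);print(np.degrees(a));return P.mean(0),a
show("base",[(217,-3),(616,13),(555,592),(197,572)],8)
C,a=show("screws",[(247,22),(584,43),(531,568),(225,549)],8)
def loc(p): d=p-C; return np.array([d[0]*np.cos(a)+d[1]*np.sin(a),-d[0]*np.sin(a)+d[1]*np.cos(a)])
k=g(358,312,133);print("knob",k,loc(k))
for n,p in dict(barL=(311,85,99),barR=(377,80,99),barL2=(348,590,99),barR2=(418,590,99),gapL=(412,200,92),gapR=(434,200,92),pR=(474,200,92),gapR2=(413,565,92),pR2=(443,567,92),catch=(402,42,106),c2=(520,102,106)).items(): print(n,g(*p),loc(g(*p)))
```

```text
base [ 482.  -167.1    8. ] [152.5, 98.9, 154.6, 98.6]
16.438400958802397
screws [ 482.2 -167.2    8. ] [139.8, 84.0, 140.3, 83.9]
16.373128506018674
knob [ 502.6 -148.7  133. ] [24.9 12. ]
barL [ 534.7 -127.5   99. ] [61.6 23.3]
barR [ 540.  -139.1   99. ] [63.4 10.6]
barL2 [ 438.8 -169.8   99. ] [-42.3   9.8]
barR2 [ 443.9 -183.7   99. ] [-41.4  -5. ]
gapL [ 519.8 -154.2   92. ] [39.8  1.9]
gapR [ 521.3 -158.3   92. ] [40.1 -2.5]
pR [ 524.1 -165.9   92. ] [ 40.6 -10.5]
gapR2 [ 446.3 -181.9   92. ] [-38.6  -4. ]
pR2 [ 448.1 -188.2   92. ] [-38.6 -10.5]
catch [ 548.5 -140.9  106. ] [71.   6.6]
c2 [ 545.7 -165.7  106. ] [ 61.4 -16.4]
```

The crop shows the base with its screws, the hasp bar with the knob top at (358,312), and the gap along about (423,200). The results fit: clamp at (482,-167) with yaw 16.4°, pivot at local (-61,0), hasp at 0.14 rad. Next I grasp the knob.

Request:
{"fn": "carry_out", "kwargs": {"series": [{"fingers": 1, "dp": [0.92, 0.02, 0.3], "spin": -0.88}, {"fingers": 1, "dp": [0, 0, 0.9], "spin": 0}, {"fingers": 1, "dp": [0, 0, 0.9], "spin": 0}, {"fingers": 1, "dp": [0, 0, 0.9], "spin": 0}, {"fingers": 1, "dp": [0, 0, 0.9], "spin": 0}]}}

```text
clock: 5.9
eef_pos: [501.1, -148.9, 155.0]
eef_rot: [-3.071, -0.66, 0.002]
ft_force: [0.2, -0.2, 1.0]
finger_gap: 92.8
gripper_force: 0.0
```

Request:
{"fn": "carry_out", "kwargs": {"series": [{"fingers": 1, "dp": [0, 0, 0.9], "spin": 0}, {"fingers": 1, "dp": [0, 0, 0.9], "spin": 0}, {"fingers": 1, "dp": [0, 0, 0.86], "spin": 0}, {"fingers": -1, "dp": [0, 0, 0], "spin": 0}, {"fingers": -1, "dp": [0, 0, 0], "spin": 0}]}}

```text
clock: 6.4
eef_pos: [501.5, -149.2, 103.6]
eef_rot: [-3.071, -0.66, 0.001]
ft_force: [-0.3, 0.4, 0.0]
finger_gap: 81.1
gripper_force: 0.0
```

Request:
{"fn": "carry_out", "kwargs": {"series": [{"fingers": -1, "dp": [0, 0, 0], "spin": 0}, {"fingers": -1, "dp": [0, 0, 0], "spin": 0}, {"fingers": -1, "dp": [0, 0, 0], "spin": 0}, {"fingers": -1, "dp": [0, 0, 0], "spin": 0}, {"fingers": -1, "dp": [0, 0, 0], "spin": 0}]}}

```text
clock: 6.9
eef_pos: [502.1, -149.4, 104.2]
eef_rot: [3.071, 0.662, 0.0]
ft_force: [-0.5, 0.5, -0.4]
finger_gap: 41.6
gripper_force: 0.0
```

Request:
{"fn": "carry_out", "kwargs": {"series": [{"fingers": -1, "dp": [0, 0, 0], "spin": 0}, {"fingers": -1, "dp": [0, 0, 0], "spin": 0}, {"fingers": -1, "dp": [0, 0, 0], "spin": 0}, {"fingers": -1, "dp": [0, 0, 0], "spin": 0}, {"fingers": -1, "dp": [0, 0, 0], "spin": 0}]}}

```text
clock: 7.4
eef_pos: [502.1, -149.4, 104.0]
eef_rot: [-3.071, -0.662, 0.0]
ft_force: [0.3, -1.4, 0.0]
finger_gap: 11.6
gripper_force: 30.0
```

Knob gripped. Now the arc swing.

Request:
{"fn": "carry_out", "kwargs": {"series": [{"fingers": -1, "dp": [-0.017, -0.379, 0], "spin": -1}, {"fingers": -1, "dp": [-0.017, -0.379, 0], "spin": -1}, {"fingers": -1, "dp": [-0.017, -0.379, 0], "spin": -1}, {"fingers": -1, "dp": [-0.017, -0.379, 0], "spin": -1}, {"fingers": -1, "dp": [-0.017, -0.379, 0], "spin": -1}]}}

```text
clock: 7.9
eef_pos: [479.5, -118.9, 104.1]
eef_rot: [2.853, 1.316, 0.001]
ft_force: [1.7, -0.4, -0.5]
finger_gap: 11.1
gripper_force: 30.0
```

Request:
{"fn": "carry_out", "kwargs": {"series": [{"fingers": -1, "dp": [-0.017, -0.379, 0], "spin": -1}, {"fingers": -1, "dp": [-0.017, -0.379, 0], "spin": -1}, {"fingers": -1, "dp": [-0.017, -0.379, 0], "spin": -1}, {"fingers": -1, "dp": [-0.017, -0.379, 0], "spin": -1}, {"fingers": -1, "dp": [-0.017, -0.379, 0], "spin": -1}]}}

```text
clock: 8.4
eef_pos: [446.1, -101.1, 104.0]
eef_rot: [-2.5, -1.902, -0.001]
ft_force: [1.3, 2.2, -0.4]
finger_gap: 11.2
gripper_force: 30.0
```

Request:
{"fn": "carry_out", "kwargs": {"series": [{"fingers": -1, "dp": [-0.017, -0.379, 0], "spin": -1}, {"fingers": -1, "dp": [-0.017, -0.379, 0], "spin": -1}, {"fingers": -1, "dp": [-0.017, -0.379, 0], "spin": -1}, {"fingers": -1, "dp": [-0.017, -0.379, 0], "spin": -1}, {"fingers": -1, "dp": [-0.017, -0.379, 0], "spin": -1}]}}

```text
clock: 8.9
eef_pos: [408.4, -99.1, 104.0]
eef_rot: [-2.029, -2.398, -0.001]
ft_force: [0.6, 1.8, -1.3]
finger_gap: 11.3
gripper_force: 30.0
```

Request:
{"fn": "carry_out", "kwargs": {"series": [{"fingers": -1, "dp": [-0.017, -0.379, 0], "spin": -1}, {"fingers": -1, "dp": [0, 0, 0], "spin": 0}, {"fingers": -1, "dp": [0, 0, 0], "spin": 0}]}}

```text
clock: 9.2
eef_pos: [401.2, -100.7, 104.0]
eef_rot: [-1.93, -2.478, -0.001]
ft_force: [-1.9, 6.1, 0.8]
finger_gap: 11.0
gripper_force: 30.0
```

Request:
{"fn": "carry_out", "kwargs": {"series": [{"fingers": 1, "dp": [0, 0, 0], "spin": 0}, {"fingers": 1, "dp": [0, 0, 0], "spin": 0}, {"fingers": 1, "dp": [0, 0, 0], "spin": 0}, {"fingers": 1, "dp": [0, 0, 0], "spin": 0}, {"fingers": 1, "dp": [0, 0, 0], "spin": 0}]}}

```text
clock: 9.7
eef_pos: [401.3, -101.1, 104.0]
eef_rot: [-1.928, -2.481, 0.0]
ft_force: [0.3, 0.4, -0.4]
finger_gap: 46.5
gripper_force: 0.0
```

Request:
{"fn": "carry_out", "kwargs": {"series": [{"fingers": 1, "dp": [0, 0, -1], "spin": 0}, {"fingers": 1, "dp": [0, 0, -1], "spin": 0}, {"fingers": 1, "dp": [0, 0, -1], "spin": 0}, {"fingers": 1, "dp": [0, 0, -1], "spin": 0}, {"fingers": 1, "dp": [0, 0, -1], "spin": 0}]}}

```text
clock: 10.2
eef_pos: [401.2, -101.1, 204.9]
eef_rot: [1.928, 2.481, 0.0]
ft_force: [0.4, -1.2, -0.5]
finger_gap: 87.1
gripper_force: 0.0
```

```bash
python3 -c "
from h import *
s=readout.read_state();print(s['eef_pos'],yaw(s));plan(s,[501.2,154.8,200],-80.7,20)
import cv2;im=optics.read_camera('top');cv2.imwrite('pics/t2.png',cv2.resize(im[160:290,260:420],None,fx=4,fy=4,interpolation=cv2.INTER_CUBIC))"
```

```text
[ 401.20642983 -101.09271797  204.89553916] 14.29927092543503
[{"fingers": 1, "dp": [0.56, 0.4, 0.01], "spin": 0.95}, {"fingers": 1, "dp": [0.59, 0.35, 0.01], "spin": 0.95}, {"fingers": 1, "dp": [0.62, 0.3, 0.01], "spin": 0.95}, {"fingers": 1, "dp": [0.64, 0.25, 0.01], "spin": 0.95}, {"fingers": 1, "dp": [0.66, 0.2, 0.01], "spin": 0.95}]
[{"fingers": 1, "dp": [0.67, 0.14, 0.01], "spin": 0.95}, {"fingers": 1, "dp": [0.68, 0.09, 0.01], "spin": 0.95}, {"fingers": 1, "dp": [0.69, 0.03, 0.01], "spin": 0.95}, {"fingers": 1, "dp": [0.69, -0.03, 0.01], "spin": 0.95}, {"fingers": 1, "dp": [0.68, -0.08, 0.01], "spin": 0.95}]
[{"fingers": 1, "dp": [0.67, -0.14, 0.01], "spin": 0.95}, {"fingers": 1, "dp": [0.66, -0.2, 0.01], "spin": 0.95}, {"fingers": 1, "dp": [0.64, -0.25, 0.02], "spin": 0.95}, {"fingers": 1, "dp": [0.62, -0.3, 0.01], "spin": 0.95}, {"fingers": 1, "dp": [0.59, -0.35, 0.02], "spin": 0.95}]
[{"fingers": 1, "dp": [0.56, -0.4, 0.01], "spin": 0.95}, {"fingers": 1, "dp": [0.52, -0.44, 0.02], "spin": 0.95}, {"fingers": 1, "dp": [0.48, -0.49, 0.01], "spin": 0.95}, {"fingers": 1, "dp": [0.44, -0.52, 0.02], "spin": 0.95}, {"fingers": 1, "dp": [0.4, -0.56, 0.01], "spin": 0.95}]
```

View pics/t2.png

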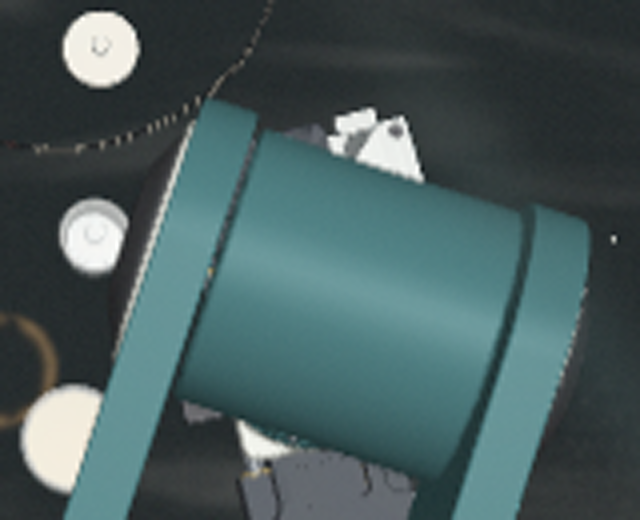

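The arm hides the clamp from above, and the bystanders haven't moved. By arm kinematics the hasp was at 1.53 rad when I let go. On to the gauge.

Request:
{"fn": "carry_out", "kwargs": {"series": [{"fingers": 1, "dp": [0.56, 0.4, 0.01], "spin": 0.95}, {"fingers": 1, "dp": [0.59, 0.35, 0.01], "spin": 0.95}, {"fingers": 1, "dp": [0.62, 0.3, 0.01], "spin": 0.95}, {"fingers": 1, "dp": [0.64, 0.25, 0.01], "spin": 0.95}, {"fingers": 1, "dp": [0.66, 0.2, 0.01], "spin": 0.95}]}}

```text
clock: 10.75
eef_pos: [426.3, -36.4, 202.7]
eef_rot: [-2.4, -2.027, 0.0]
ft_force: [-0.7, -0.2, -0.2]
finger_gap: 93.0
gripper_force: 0.0
```

Request:
{"fn": "carry_out", "kwargs": {"series": [{"fingers": 1, "dp": [0.67, 0.14, 0.01], "spin": 0.95}, {"fingers": 1, "dp": [0.68, 0.09, 0.01], "spin": 0.95}, {"fingers": 1, "dp": [0.69, 0.03, 0.01], "spin": 0.95}, {"fingers": 1, "dp": [0.69, -0.03, 0.01], "spin": 0.95}, {"fingers": 1, "dp": [0.68, -0.08, 0.01], "spin": 0.95}]}}

```text
clock: 11.25
eef_pos: [451.4, 27.6, 201.6]
eef_rot: [-2.766, -1.49, 0.0]
ft_force: [-0.6, 0.4, -0.3]
finger_gap: 92.9
gripper_force: 0.0
```

Request:
{"fn": "carry_out", "kwargs": {"series": [{"fingers": 1, "dp": [0.67, -0.14, 0.01], "spin": 0.95}, {"fingers": 1, "dp": [0.66, -0.2, 0.01], "spin": 0.95}, {"fingers": 1, "dp": [0.64, -0.25, 0.02], "spin": 0.95}, {"fingers": 1, "dp": [0.62, -0.3, 0.01], "spin": 0.95}, {"fingers": 1, "dp": [0.59, -0.35, 0.02], "spin": 0.95}]}}

```text
clock: 11.75
eef_pos: [476.5, 91.5, 200.2]
eef_rot: [3.013, 0.889, -0.0]
ft_force: [0.1, -1.0, -0.0]
finger_gap: 93.0
gripper_force: 0.0
```

Request:
{"fn": "carry_out", "kwargs": {"series": [{"fingers": 1, "dp": [0.56, -0.4, 0.01], "spin": 0.95}, {"fingers": 1, "dp": [0.52, -0.44, 0.02], "spin": 0.95}, {"fingers": 1, "dp": [0.48, -0.49, 0.01], "spin": 0.95}, {"fingers": 1, "dp": [0.44, -0.52, 0.02], "spin": 0.95}, {"fingers": 1, "dp": [0.4, -0.56, 0.01], "spin": 0.95}]}}

```text
clock: 12.25
eef_pos: [501.4, 155.3, 198.7]
eef_rot: [3.132, 0.249, -0.001]
ft_force: [-0.0, -0.4, -0.1]
finger_gap: 93.2
gripper_force: 0.0
```

Request:
{"fn": "carry_out", "kwargs": {"series": [{"fingers": 1, "dp": [0, 0, 0], "spin": 0}, {"fingers": 1, "dp": [0, 0, 0], "spin": 0}]}}

```text
clock: 12.45
eef_pos: [501.1, 154.6, 198.8]
eef_rot: [3.131, 0.26, -0.001]
ft_force: [0.2, 0.2, -0.4]
finger_gap: 93.1
gripper_force: 0.0
```

```bash
python3 -c "
from h import *
s=readout.read_state();print(s['eef_pos'],yaw(s));plan(s,[501.2,154.8,97],-80.7,7,0.2)
import cv2;im=optics.read_camera('top');cv2.imwrite('pics/t3.png',cv2.resize(im[170:280,300:400],None,fx=5,fy=5,interpolation=cv2.INTER_CUBIC))"
```

```text
[501.0609979  154.62236224 198.82928574] -80.51856148257487
[{"fingers": 0.2, "dp": [0.0, -0.0, 0.73], "spin": 0.01}, {"fingers": 0.2, "dp": [0.0, -0.0, 0.73], "spin": 0.0}, {"fingers": 0.2, "dp": [0.0, -0.0, 0.73], "spin": 0.01}, {"fingers": 0.2, "dp": [0.0, -0.0, 0.73], "spin": 0.0}, {"fingers": 0.2, "dp": [0.0, -0.0, 0.72], "spin": 0.01}]
[{"fingers": 0.2, "dp": [0.0, -0.0, 0.73], "spin": 0.0}, {"fingers": 0.2, "dp": [0.01, -0.01, 0.72], "spin": 0.01}]
```

View pics/t3.png

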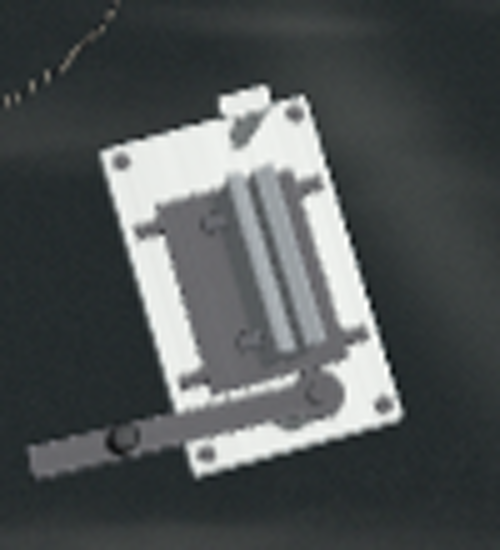

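Request:
{"fn": "carry_out", "kwargs": {"series": [{"fingers": 0.2, "dp": [0, 0, 0.73], "spin": 0.04}, {"fingers": 0.2, "dp": [0, 0, 0.73], "spin": 0}, {"fingers": 0.2, "dp": [0, 0, 0.73], "spin": 0}, {"fingers": 0.2, "dp": [0, 0, 0.73], "spin": 0}, {"fingers": 0.2, "dp": [0, 0, 0.73], "spin": 0}]}}

```text
clock: 13.0
eef_pos: [501.0, 154.7, 124.6]
eef_rot: [3.132, 0.25, -0.001]
ft_force: [-0.1, 0.3, -0.6]
finger_gap: 58.5
gripper_force: 0.0
```

Request:
{"fn": "carry_out", "kwargs": {"series": [{"fingers": 0.2, "dp": [0, 0, 0.73], "spin": 0}, {"fingers": 0.2, "dp": [0, 0, 0.72], "spin": 0}, {"fingers": -1, "dp": [0, 0, 0], "spin": 0}, {"fingers": -1, "dp": [0, 0, 0], "spin": 0}, {"fingers": -1, "dp": [0, 0, 0], "spin": 0}]}}

```text
clock: 13.5
eef_pos: [501.6, 154.9, 98.0]
eef_rot: [-3.132, -0.25, -0.002]
ft_force: [1.3, -0.2, 0.3]
finger_gap: 36.3
gripper_force: 0.0
```

Request:
{"fn": "carry_out", "kwargs": {"series": [{"fingers": -1, "dp": [0, 0, 0], "spin": 0}, {"fingers": -1, "dp": [0, 0, 0], "spin": 0}, {"fingers": -1, "dp": [0, 0, 0], "spin": 0}, {"fingers": -1, "dp": [0, 0, 0], "spin": 0}, {"fingers": -1, "dp": [0, 0, 0], "spin": 0}]}}

```text
clock: 14.0
eef_pos: [501.4, 154.8, 97.6]
eef_rot: [-3.132, -0.25, -0.001]
ft_force: [0.5, 0.3, 3.2]
finger_gap: 13.6
gripper_force: 30.0
```

Request:
{"fn": "carry_out", "kwargs": {"series": [{"fingers": -1, "dp": [0, 0, -0.5], "spin": 0}, {"fingers": -1, "dp": [0, 0, -1], "spin": 0}, {"fingers": -1, "dp": [0, 0, -1], "spin": 0}, {"fingers": -1, "dp": [0, 0, -1], "spin": 0}, {"fingers": -1, "dp": [0, 0, -1], "spin": 0}]}}

```text
clock: 14.5
eef_pos: [501.1, 154.8, 188.6]
eef_rot: [-3.132, -0.25, -0.0]
ft_force: [-0.3, -0.1, -0.9]
finger_gap: 14.0
gripper_force: 30.0
```

Request:
{"fn": "carry_out", "kwargs": {"series": [{"fingers": -1, "dp": [0, 0, -1], "spin": 0}, {"fingers": -1, "dp": [0, 0, -0.5], "spin": 0}, {"fingers": -1, "dp": [0, 0, 0], "spin": 0}, {"fingers": -1, "dp": [0, 0, 0], "spin": 0}, {"fingers": -1, "dp": [0, 0, 0], "spin": 0}]}}

```text
clock: 15.0
eef_pos: [500.9, 154.7, 216.1]
eef_rot: [3.131, 0.25, -0.002]
ft_force: [-0.5, 0.1, -0.8]
finger_gap: 14.2
gripper_force: 30.0
```

```bash
python3 -c "
from h import *
s=readout.read_state();print(s['eef_pos'],yaw(s),s['ft_force']);plan(s,[482.1,-167.1,210],-73.6,20,-1)"
```

```text
[500.90137241 154.72408868 216.0722666 ] -80.8837063090273 [-0.48162022  0.08799612 -0.790246  ]
[{"fingers": -1, "dp": [-0.17, 0.79, 0.02], "spin": -0.07}, {"fingers": -1, "dp": [-0.18, 0.79, 0.01], "spin": -0.07}, {"fingers": -1, "dp": [-0.18, 0.78, 0.02], "spin": -0.07}, {"fingers": -1, "dp": [-0.19, 0.78, 0.01], "spin": -0.07}, {"fingers": -1, "dp": [-0.19, 0.78, 0.02], "spin": -0.07}]
[{"fingers": -1, "dp": [-0.2, 0.78, 0.01], "spin": -0.07}, {"fingers": -1, "dp": [-0.2, 0.78, 0.02], "spin": -0.07}, {"fingers": -1, "dp": [-0.21, 0.78, 0.01], "spin": -0.07}, {"fingers": -1, "dp": [-0.21, 0.78, 0.02], "spin": -0.07}, {"fingers": -1, "dp": [-0.22, 0.78, 0.01], "spin": -0.08}]
[{"fingers": -1, "dp": [-0.22, 0.77, 0.02], "spin": -0.07}, {"fingers": -1, "dp": [-0.23, 0.77, 0.01], "spin": -0.08}, {"fingers": -1, "dp": [-0.23, 0.77, 0.02], "spin": -0.07}, {"fingers": -1, "dp": [-0.24, 0.77, 0.01], "spin": -0.08}, {"fingers": -1, "dp": [-0.24, 0.77, 0.02], "spin": -0.07}]
[{"fingers": -1, "dp": [-0.25, 0.77, 0.01], "spin": -0.08}, {"fingers": -1, "dp": [-0.25, 0.77, 0.02], "spin": -0.07}, {"fingers": -1, "dp": [-0.26, 0.76, 0.01], "spin": -0.08}, {"fingers": -1, "dp": [-0.26, 0.76, 0.02], "spin": -0.07}, {"fingers": -1, "dp": [-0.27, 0.76, 0.01], "spin": -0.08}]
```

Request:
{"fn": "carry_out", "kwargs": {"series": [{"fingers": -1, "dp": [-0.17, 0.79, 0.02], "spin": -0.07}, {"fingers": -1, "dp": [-0.18, 0.79, 0.01], "spin": -0.07}, {"fingers": -1, "dp": [-0.18, 0.78, 0.02], "spin": -0.07}, {"fingers": -1, "dp": [-0.19, 0.78, 0.01], "spin": -0.07}, {"fingers": -1, "dp": [-0.19, 0.78, 0.02], "spin": -0.07}]}}

```text
clock: 15.5
eef_pos: [496.3, 73.8, 214.7]
eef_rot: [3.127, 0.298, -0.002]
ft_force: [0.4, -0.5, -0.7]
finger_gap: 13.3
gripper_force: 30.0
```

Request:
{"fn": "carry_out", "kwargs": {"series": [{"fingers": -1, "dp": [-0.2, 0.78, 0.01], "spin": -0.07}, {"fingers": -1, "dp": [-0.2, 0.78, 0.02], "spin": -0.07}, {"fingers": -1, "dp": [-0.21, 0.78, 0.01], "spin": -0.07}, {"fingers": -1, "dp": [-0.21, 0.78, 0.02], "spin": -0.07}, {"fingers": -1, "dp": [-0.22, 0.78, 0.01], "spin": -0.08}]}}

```text
clock: 16.0
eef_pos: [491.6, -6.8, 213.2]
eef_rot: [-3.122, -0.347, 0.002]
ft_force: [0.4, 0.4, -1.2]
finger_gap: 13.6
gripper_force: 30.0
```

Request:
{"fn": "carry_out", "kwargs": {"series": [{"fingers": -1, "dp": [-0.22, 0.77, 0.02], "spin": -0.07}, {"fingers": -1, "dp": [-0.23, 0.77, 0.01], "spin": -0.08}, {"fingers": -1, "dp": [-0.23, 0.77, 0.02], "spin": -0.07}, {"fingers": -1, "dp": [-0.24, 0.77, 0.01], "spin": -0.08}, {"fingers": -1, "dp": [-0.24, 0.77, 0.02], "spin": -0.07}]}}

```text
clock: 16.5
eef_pos: [486.9, -87.0, 211.7]
eef_rot: [-3.116, -0.397, 0.002]
ft_force: [-0.5, 0.7, -0.4]
finger_gap: 13.8
gripper_force: 30.0
```

Request:
{"fn": "carry_out", "kwargs": {"series": [{"fingers": -1, "dp": [-0.25, 0.77, 0.01], "spin": -0.08}, {"fingers": -1, "dp": [-0.25, 0.77, 0.02], "spin": -0.07}, {"fingers": -1, "dp": [-0.26, 0.76, 0.01], "spin": -0.08}, {"fingers": -1, "dp": [-0.26, 0.76, 0.02], "spin": -0.07}, {"fingers": -1, "dp": [-0.27, 0.76, 0.01], "spin": -0.08}]}}

```text
clock: 17.0
eef_pos: [482.1, -167.5, 210.3]
eef_rot: [-3.109, -0.449, 0.002]
ft_force: [-0.7, 0.2, -1.0]
finger_gap: 13.9
gripper_force: 30.0
```

Request:
{"fn": "carry_out", "kwargs": {"series": [{"fingers": -1, "dp": [0, 0, 0], "spin": 0}, {"fingers": -1, "dp": [0, 0, 0], "spin": 0}, {"fingers": -1, "dp": [0, 0, 0], "spin": 0}]}}

```text
clock: 17.3
eef_pos: [482.4, -166.4, 210.9]
eef_rot: [-3.109, -0.449, 0.001]
ft_force: [0.8, -0.5, -1.2]
finger_gap: 13.6
gripper_force: 30.0
```

Run:
```python
from h import *
import cv2,pickle
s=readout.read_state();w=optics.get_calibration("wrist");print(s['eef_pos'],yaw(s),s['ft_force'])
im=optics.read_camera("wrist");print(proj(w,[482.1,-167.1,120.4]),proj(w,[482.1,-167.1,86]))
sc=optics.read_camera("scene");c=optics.get_calibration("scene");k=proj(c,[482,-167,110]);print(k,proj(c,[482.1,-167.1,120.4]),proj(c,[482.1,-167.1,92]))
x,y=int(k[0])-40,int(k[1])-50
print(x,y)
a=cv2.resize(im[150:300,200:360],(400,375),interpolation=cv2.INTER_CUBIC);b=cv2.resize(sc[y:y+75,x:x+80],(400,375),interpolation=cv2.INTER_CUBIC)
cv2.imwrite("pics/z5.png",np.hstack([a,b]))
```

```text
[ 482.41939191 -166.35572009  210.90691922] -73.57419311483467 [ 0.81311199 -0.48254312 -1.1919561 ]
[278.74595495 217.03446671] [278.60775107 206.96592357]
[335.40824588 238.60568333] [335.96840112 234.81765663] [334.65751972 244.96989645]
295 188
```

View pics/z5.png

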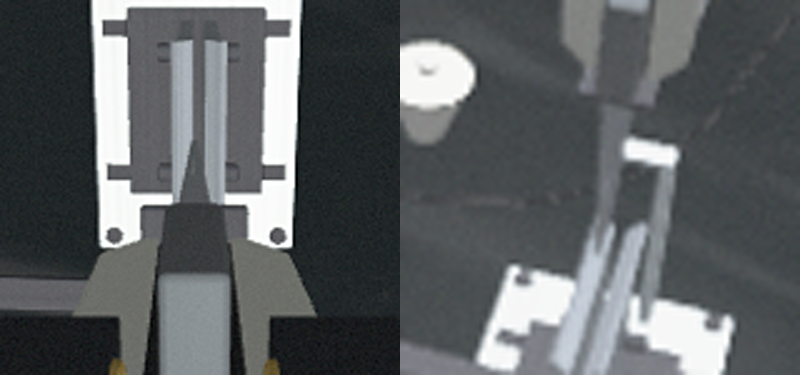

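The tip hangs over the gap: tip at about (197,137) and gap centre at about (198,100) in the left crop. Going down.

Request:
{"fn": "carry_out", "kwargs": {"series": [{"fingers": -1, "dp": [0, 0, 0.5], "spin": 0}, {"fingers": -1, "dp": [0, 0, 0.5], "spin": 0}, {"fingers": -1, "dp": [0, 0, 0.3], "spin": 0}, {"fingers": -1, "dp": [0, 0, 0.2], "spin": 0}, {"fingers": -1, "dp": [0, 0, 0.2], "spin": 0}]}}

```text
clock: 17.9
eef_pos: [482.4, -166.9, 176.8]
eef_rot: [-3.109, -0.449, 0.0]
ft_force: [0.6, 0.6, -1.5]
finger_gap: 13.7
gripper_force: 30.0
```

Request:
{"fn": "carry_out", "kwargs": {"series": [{"fingers": -1, "dp": [0, 0, 0.15], "spin": 0}, {"fingers": -1, "dp": [0, 0, 0.15], "spin": 0}, {"fingers": -1, "dp": [0, 0, 0.15], "spin": 0}]}}

```text
clock: 18.2
eef_pos: [482.5, -167.0, 168.2]
eef_rot: [3.109, 0.448, 0.0]
ft_force: [-1.0, -0.6, -0.8]
finger_gap: 13.8
gripper_force: 30.0
```

Request:
{"fn": "carry_out", "kwargs": {"series": [{"fingers": -1, "dp": [0, 0, 0.1], "spin": 0}]}}

```text
clock: 18.3
eef_pos: [482.5, -167.0, 166.0]
eef_rot: [3.109, 0.448, -0.0]
ft_force: [0.7, -0.5, -0.4]
finger_gap: 14.0
gripper_force: 30.0
```

Request:
{"fn": "carry_out", "kwargs": {"series": [{"fingers": -1, "dp": [0, 0, 0.1], "spin": 0}]}}

```text
clock: 18.4
eef_pos: [482.5, -167.0, 164.2]
eef_rot: [3.109, 0.448, 0.0]
ft_force: [0.0, 0.1, -1.1]
finger_gap: 13.9
gripper_force: 30.0
```

Request:
{"fn": "carry_out", "kwargs": {"series": [{"fingers": -1, "dp": [0, 0, 0.1], "spin": 0}]}}

```text
clock: 18.5
eef_pos: [482.5, -166.9, 162.1]
eef_rot: [3.109, 0.449, 0.0]
ft_force: [-0.4, -1.4, 0.0]
finger_gap: 14.0
gripper_force: 30.0
```

Request:
{"fn": "carry_out", "kwargs": {"series": [{"fingers": -1, "dp": [0, 0, 0.1], "spin": 0}]}}

```text
clock: 18.6
eef_pos: [482.5, -166.9, 160.1]
eef_rot: [3.109, 0.449, 0.0]
ft_force: [-0.1, 0.0, -0.6]
finger_gap: 14.0
gripper_force: 30.0
```

Request:
{"fn": "carry_out", "kwargs": {"series": [{"fingers": -1, "dp": [0, 0, 0.1], "spin": 0}]}}

```text
clock: 18.7
eef_pos: [482.5, -166.9, 158.1]
eef_rot: [3.109, 0.449, 0.0]
ft_force: [-0.4, -0.8, -1.6]
finger_gap: 13.6
gripper_force: 30.0
```

Request:
{"fn": "carry_out", "kwargs": {"series": [{"fingers": -1, "dp": [0, 0, 0.1], "spin": 0}]}}

```text
clock: 18.8
eef_pos: [482.5, -166.9, 156.1]
eef_rot: [3.109, 0.449, 0.0]
ft_force: [0.1, 0.1, -0.8]
finger_gap: 13.6
gripper_force: 30.0
```

Request:
{"fn": "carry_out", "kwargs": {"series": [{"fingers": -1, "dp": [0, 0, 0.1], "spin": 0}]}}

```text
clock: 18.9
eef_pos: [482.5, -166.9, 154.1]
eef_rot: [-3.109, -0.449, -0.0]
ft_force: [-0.2, 0.3, -0.9]
finger_gap: 13.5
gripper_force: 30.0
```

Request:
{"fn": "carry_out", "kwargs": {"series": [{"fingers": -1, "dp": [0, 0, 0.1], "spin": 0}]}}

```text
clock: 19.0
eef_pos: [482.5, -166.9, 152.1]
eef_rot: [3.109, 0.449, -0.0]
ft_force: [-0.6, -0.5, -0.8]
finger_gap: 14.0
gripper_force: 30.0
```

Request:
{"fn": "carry_out", "kwargs": {"series": [{"fingers": -1, "dp": [0, 0, 0.1], "spin": 0}]}}

```text
clock: 19.1
eef_pos: [482.5, -166.9, 150.1]
eef_rot: [3.109, 0.448, -0.0]
ft_force: [0.6, 0.0, -1.2]
finger_gap: 14.0
gripper_force: 30.0
```

Request:
{"fn": "carry_out", "kwargs": {"series": [{"fingers": -1, "dp": [0, 0, 0.1], "spin": 0}]}}

```text
clock: 19.2
eef_pos: [482.5, -166.9, 148.1]
eef_rot: [3.109, 0.449, 0.0]
ft_force: [-0.2, -0.6, -0.8]
finger_gap: 13.7
gripper_force: 30.0
```

Request:
{"fn": "carry_out", "kwargs": {"series": [{"fingers": -1, "dp": [0, 0, 0.1], "spin": 0}]}}

```text
clock: 19.3
eef_pos: [482.5, -166.9, 146.1]
eef_rot: [-3.109, -0.449, 0.0]
ft_force: [-0.2, -0.2, -0.7]
finger_gap: 13.7
gripper_force: 30.0
```

Request:
{"fn": "carry_out", "kwargs": {"series": [{"fingers": -1, "dp": [0, 0, 0.1], "spin": 0}]}}

```text
clock: 19.4
eef_pos: [482.5, -166.9, 144.2]
eef_rot: [3.109, 0.449, 0.0]
ft_force: [-0.1, -0.3, -0.1]
finger_gap: 14.0
gripper_force: 30.0
```

Request:
{"fn": "carry_out", "kwargs": {"series": [{"fingers": -1, "dp": [0, 0, 0.1], "spin": 0}]}}

```text
clock: 19.5
eef_pos: [482.5, -166.9, 142.2]
eef_rot: [3.109, 0.448, 0.0]
ft_force: [0.1, 0.4, 2.2]
finger_gap: 13.6
gripper_force: 30.0
```

Request:
{"fn": "carry_out", "kwargs": {"series": [{"fingers": -1, "dp": [0, 0, 0.1], "spin": 0}]}}

```text
clock: 19.6
eef_pos: [482.6, -166.9, 140.3]
eef_rot: [3.109, 0.449, 0.0]
ft_force: [-0.1, 0.0, 2.0]
finger_gap: 14.2
gripper_force: 30.0
```

Request:
{"fn": "carry_out", "kwargs": {"series": [{"fingers": -1, "dp": [0, 0, 0.1], "spin": 0}]}}

```text
clock: 19.7
eef_pos: [482.6, -166.9, 138.3]
eef_rot: [3.109, 0.449, 0.001]
ft_force: [0.0, 0.4, 3.0]
finger_gap: 13.8
gripper_force: 30.0
```

Request:
{"fn": "carry_out", "kwargs": {"series": [{"fingers": -1, "dp": [0, 0, 0.1], "spin": 0}]}}

```text
clock: 19.8
eef_pos: [482.6, -167.0, 136.3]
eef_rot: [3.109, 0.448, 0.0]
ft_force: [0.1, 0.0, 2.7]
finger_gap: 13.9
gripper_force: 30.0
```

Request:
{"fn": "carry_out", "kwargs": {"series": [{"fingers": -1, "dp": [0, 0, 0.1], "spin": 0}]}}

```text
clock: 19.9
eef_pos: [482.6, -167.0, 134.3]
eef_rot: [3.109, 0.449, 0.0]
ft_force: [0.2, 0.1, 3.5]
finger_gap: 13.8
gripper_force: 30.0
```

Request:
{"fn": "carry_out", "kwargs": {"series": [{"fingers": -1, "dp": [0, 0, 0.1], "spin": 0}]}}

```text
clock: 20.0
eef_pos: [482.6, -166.9, 132.3]
eef_rot: [3.109, 0.449, 0.0]
ft_force: [-0.1, 0.2, 2.9]
finger_gap: 13.7
gripper_force: 30.0
```

Request:
{"fn": "carry_out", "kwargs": {"series": [{"fingers": -1, "dp": [0, 0, 0.1], "spin": 0}]}}

```text
clock: 20.1
eef_pos: [482.6, -167.0, 130.3]
eef_rot: [3.109, 0.449, 0.001]
ft_force: [-0.0, -0.1, 4.6]
finger_gap: 13.3
gripper_force: 30.0
```

Request:
{"fn": "carry_out", "kwargs": {"series": [{"fingers": -1, "dp": [0, 0, 0.05], "spin": 0}]}}

```text
clock: 20.2
eef_pos: [482.5, -166.9, 129.2]
eef_rot: [3.109, 0.449, 0.0]
ft_force: [-0.8, -0.1, 5.3]
finger_gap: 13.8
gripper_force: 30.0
```

Request:
{"fn": "carry_out", "kwargs": {"series": [{"fingers": -1, "dp": [0, 0, 0], "spin": 0}, {"fingers": -1, "dp": [0, 0, 0], "spin": 0}, {"fingers": -1, "dp": [0, 0, 0], "spin": 0}]}}

```text
clock: 20.5
eef_pos: [482.4, -166.9, 129.1]
eef_rot: [-3.109, -0.448, 0.0]
ft_force: [0.9, 0.5, 1.4]
finger_gap: 13.5
gripper_force: 30.0
```

Request:
{"fn": "carry_out", "kwargs": {"series": [{"fingers": -1, "dp": [0, 0, 0], "spin": 0}]}}

```text
clock: 20.6
eef_pos: [482.5, -166.9, 129.2]
eef_rot: [-3.109, -0.448, 0.0]
ft_force: [1.3, 0.2, 1.9]
finger_gap: 13.9
gripper_force: 30.0
```

Request:
{"fn": "carry_out", "kwargs": {"series": [{"fingers": -1, "dp": [0, 0, 0], "spin": 0}]}}

```text
clock: 20.7
eef_pos: [482.4, -166.9, 129.1]
eef_rot: [-3.109, -0.449, 0.0]
ft_force: [0.8, -0.2, 1.4]
finger_gap: 13.9
gripper_force: 30.0
```

Request:
{"fn": "carry_out", "kwargs": {"series": [{"fingers": -1, "dp": [0, 0, 0], "spin": 0}]}}

```text
clock: 20.8
eef_pos: [482.4, -166.9, 129.1]
eef_rot: [-3.109, -0.448, 0.0]
ft_force: [0.6, 0.2, 0.2]
finger_gap: 13.8
gripper_force: 30.0
```

Run:
```python
from h import *
import cv2
im=optics.read_camera("wrist")
sc=optics.read_camera("scene");top=optics.read_camera("top")
a=cv2.resize(im[150:300,200:360],(400,375),interpolation=cv2.INTER_CUBIC);b=cv2.resize(sc[200:275,295:375],(400,375),interpolation=cv2.INTER_CUBIC)
cv2.imwrite("pics/z6.png",np.hstack([a,b]))
```

```text
(no output)
```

View pics/z6.png

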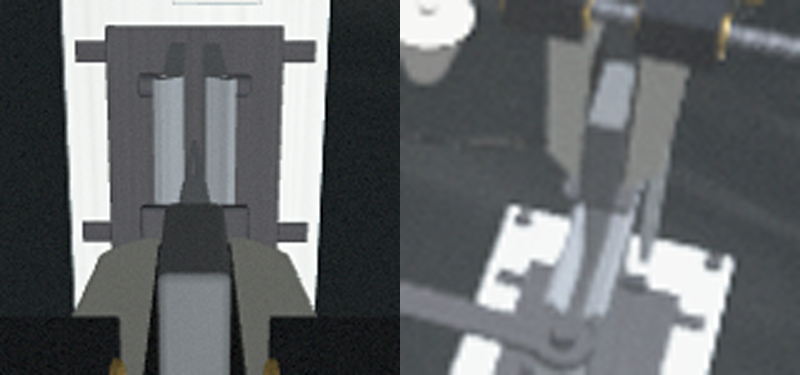

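The blade is in the gap between the plates, the gauge hasn't shifted in the fingers, and the hasp is clear. It went about 15 mm past first contact, which means roughly 1.5 mm of give, and the peak sliding force was about 6 N, as expected. Handing in.

```bash
python3 -c "
from bench import env
print(env.close_job())"
```

```text
the job is handed in; nothing more can be done
None
```

The job is handed in, but the hand-in gave no verdict: the hasp was swung to about 1.53 rad, and the gauge, still gripped, was slid about 15 mm past first contact, so the sprung plate should have given about 1.5 mm (worked out from depth and drag, not measured); the petri dish, weighing bottle and crucible were not touched.

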